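# Hold the offering box's catch down with the brass key tablet

### The arm

A 7-joint arm with a two-finger parallel gripper is mounted at the origin on the work surface. World frame = base frame: x ahead of the robot, y to its left, z up, the work surface at z = 0. Lengths are in m, angles in rad, forces in N, time in s.
With the tool pointing down it reaches from about 0.425 to 1.025 m from the base axis. Payload 9.4 kg.
Tool frame: the origin (TCP) lies between the finger pads; the fingertips stand 22 mm ahead of it and the grasp point (between the pads) lies 3 mm ahead of it (manip.finger_overhang is the distance from the TCP to the fingertips, in m); z points along the fingers, y is the line along which they close (so a half turn about z gives the same grasp; the last joint's range is limited). The gripper opens to 93 mm and grips with 3 to 60 N. Pads are 15 mm wide; open, the fingers measure 128 mm over their backs; the gripper's body (75 mm by 188 mm) begins 65 mm behind the grasp point.
Start: joints at [-1.425, 0.599, -0.003, 1.599, 0.002, 0.943, -0.08], TCP at [0.16, 0.707, 0.241] pointing down, gripper open.
Joint ranges: [-2.57, 2.57], [-0.35, 1.97], [-1.29, 1.29], [0.11, 2.56], [-1.05, 4.19], [0.11, 1.86], [-2.63, 2.63]. Speed limits (rad/s): [2.22, 2.22, 3.01, 3.01, 3.14, 3.14, 3.14].

### API

Orientations are given as a unit quaternion [x, y, z, w].
In Python, from workcell import manip, viewer gives the robot as it stands.
- The arm moves only by the tool servo_tool, never from a script. Its argument "motion" is a list of rows, each a list of 3 entries, a list of its own where there are three numbers: the finger opening in cm, from 0 to 9.3, then the shift along the tool's x, y, z in cm, then the turn, a rotation vector about the tool's x, y, z in rad. A call has 1 to 20 rows; each row shifts and turns the commanded pose from where the row before left it, along the tool's axes as they then stand; what a row does not reach is not made up. A row lasts 1/10 s, in which the tool goes at most 50 mm and 8.59 degrees, less where a joint would pass 70% of its speed; a pose out of reach is approached as far as the arm can. A call is refused whole if a number of a shift passes 5 or a number of a turn 0.15, either way. A call with a gripper value outside its range is refused whole. The fingers move at their own pace and stop on an object; "grip_force" is the grip in N (left out, the last holds). Time passes only in rows, so rows that do not move let the fingers close. It gives the time, the measured TCP pose, the force, the opening and the grip force at its end, in the units of the state.
- manip.get_obs(): the state, without advancing time (a new reading comes with each control period).
- viewer.read_camera(name): name is "scene" or "top"; returns a dict with "color" (480x640x3 uint8, blue, green, red), "fx", "fy", "cx", "cy" (pixels), "eye" and "orientation" of the camera in the world. Camera axes: x right, y down, z forward; pixel columns grow to the right and rows downward; lengths in m; the calibration is good to about 2 mm. A picture is of the moment at which its call begins. There is no depth.
- manip.job_done(): hands the job in; it is judged then, once.
The state is a dict: "t": time; "joints": joint angles; "joint_vel": joint speeds; "joint_torque": joint torques, N m; "tool_pos": TCP position; "orientation": TCP orientation; "force": force on the tool from outside, world axes, zero at the start; "ft_torque": the same for the moment, N m; "width": opening from 0.0 (shut) to 1.0 (fully open); "finger_force": force on a finger pad.
Only numpy, scipy, OpenCV 4.12 (cv2) and the standard library are available. Lean on these libraries where they do the work, as an engineer would, in place of code of your own. Each camera call takes 0.05 s, during which the arm holds its last target. There are 200 camera calls.

### The job

Slide the dust cover on the red offering box's lid fully open, then take the brass tablet from the stand and pass it upright, foot first, through the bared slot, pressing the sprung catch inside down until the white tab on the front and back of the box stands in the green band. Finish still gripping the tablet and holding the catch down, so that a colleague can open the box. Leave the green and white tablets, the candle, bottles, bowl and owl where they are.

Things in the scene. Friction and masses are not known exactly. Their poses are not given: they have to be found in the camera images.
- box: Red offering box, fixed, 180 (x) x 220 (y) mm, 100 mm high, hollow; origin at the centre of its underside, z up. The slot's centre is at x = -35 mm, y = 0. Two brass guide rails, 6 mm high, run along x on the lid at y = +-37 mm. It may be on either side of the robot, the stand on the other.
- slot (a point): Centre of the slot's mouth in the box's lid, level with the lid's top; axes as the box's. The slot is 46 mm long (y) and 12 mm wide (x), 2 mm more than the tablet (1 mm a side). A brass funnel mouth 4 mm wide all round, 1 mm proud of the lid, leads into its straight part, 12 mm deep. At the start the dust cover hides it.
- cover (a joint): Aluminium dust cover, 50 (x) x 66 (y) x 4 mm, that slides on the lid along the slot frame's +x. Value in m: 0 = centred over the slot, 0.06 = fully open, against its stop; it starts at 0 to 0.012, covering the slot. It takes about 2 N to slide and stays where it is left.
- cover_grip (a point): Point on the black upright grip on the cover, 12 (x) x 36 (y) x 36 mm high: 8 mm below the grip's top and 28 mm above the cover's upper face, on its centre line; the cover's upper face is 5.5 mm above the lid. Axes as the slot's (x = direction of opening). It lies 10 mm to +x of the cover's centre and moves with the cover.
- catch (a joint): Sprung catch plate inside the box under the slot; m: 0 = up (at the start), its top 45 mm below the lid's top; 0.02 = down at its stop. Foot of the tablet 56 to 65 mm below the lid = 0.011 to 0.02. The spring pushes up with 3 to 6.5 N, more than the tablet's weight. A white tab on the box's front and back faces goes down with it: in the green band from 0.011 on.
- brass_tablet_handle (a point): Centre of the thicker handle of the all-brass tablet, which stands upright in the stand: blade 10 (x) x 44 (y) mm, 85 mm long, topped by a handle 16 (x) x 44 (y) mm, 35 mm high; 0.10 to 0.21 kg. This point is 17.5 mm below the top and 102.5 mm above the foot; x goes through the thickness, y along the width, z up. Turned half round it is the same.
- brass_tablet_foot (a point): Centre of the lower end of the brass tablet's blade; axes as the handle's.
- green_tablet_handle (a point): Same point on the all-green tablet, same size, to be left in the stand.
- white_tablet_handle (a point): Same point on the all-white tablet, same size, to be left in the stand.
- stand: Fixed wooden stand 50 (x) x 220 (y) x 46 mm high, origin at the centre of its underside, z up. Three pockets in a row along y, at -68, 0 and +68 mm, each 14 (x) x 48 (y) mm and 40 mm deep (floor 6 mm above the table); which tablet is in which pocket varies.
- candle_mid (a point): Middle of an amber glass candle, 52 mm across, 40 mm high, loose on the table; leave alone.
- bottle_a_mid (a point): Middle of a water bottle with a blue cap, 62 mm across, 190 mm high; leave alone.
- bottle_b_mid (a point): Middle of a second such bottle; leave alone.
- gilt_bowl_mid (a point): Middle of a small gilt bowl, 80 mm across, 45 mm high; leave alone.
- owl_mid (a point): Middle of a carved wooden owl, 56 mm across, 88 mm high; leave alone.
Mind the look-alikes: they are no part of the job. Of the things that look like the part that bears brass_tablet_handle, the smallest one is meant.

How it is judged:
By the outcome, as a careful person would: the job done as asked, in the order asked, and still so for the second after the job is handed in, while the arm keeps its last pose, push and grip.
It also fails if it takes over 58 s, if anything falls off the work surface, if the arm or the gripper's body presses on something with over 40 N, if the wrist force passes 120 N, or if a joint passes its speed limit or range.

## Working session

There is one attempt and no reset: what is moved stays moved. The work goes in short steps, Python scripts to look and compute and a tool call to move; the robot and the scene stay as the last step left them, time stands still between calls to the robot, and variables do not carry over. Pictures are saved under pics/ and viewed, at most 10 in all, crops included, and the job is handed in when it is done.

Besides the shell and the picture viewer there is one more tool, called after "Call:" as name([rows], argument=value, ...), one row to a line, values as JSON. servo_tool: Moves the arm, as the interface text tells. Its arguments: {"type":"object","properties":{"motion":{"type":"array"},"grip_force":{"type":"number"}},"required":["motion"]}

```bash
mkdir -p pics; ls; python3 - <<'E'
from workcell import manip, viewer
import cv2,json
for n in ("scene","top"):
    c=viewer.read_camera(n); cv2.imwrite(f"pics/{n}0.png",c["color"])
    print(n,{k:v for k,v in c.items() if k!="color"})
print(manip.get_obs(), manip.finger_overhang)
E
```

```text
pics
scene {'fx': 513.0432622292018, 'fy': 513.0432622292018, 'cx': 323.63882979079517, 'cy': 245.6102136650529, 'eye': array([ 1.42980814, -0.00298896,  0.9351639 ]), 'orientation': array([ 0.63487225,  0.67851853, -0.26743809, -0.25500335])}
top {'fx': 499.5067416805082, 'fy': 499.5067416805082, 'cx': 319.30779056083594, 'cy': 238.57783433769603, 'eye': array([ 0.3967487 , -0.05308475,  1.23021629]), 'orientation': array([ 0.73357297, -0.67023061,  0.07642671, -0.08258681])}
{'t': 0.1, 'joints': array([-1.42469823,  0.60003973, -0.00257026,  1.60001556,  0.00181619,
        0.9428881 , -0.07982037]), 'joint_vel': array([ 0.00157123, -0.00133315, -0.00214426, -0.00087773,  0.00088354,
        0.00041481, -0.00111784]), 'joint_torque': array([ 5.50203447e-03, -7.66556668e+01,  1.50230147e+00, -2.52936172e+01,
       -5.23342879e-02,  1.36382104e-02,  7.30067723e-05]), 'tool_pos': array([0.16010768, 0.70670569, 0.23986207]), 'orientation': array([ 1.11134075e-01,  9.93805194e-01, -6.74148207e-04, -1.27861730e-05]), 'force': array([-0.47913922, -0.48155458,  0.01679762]), 'ft_torque': array([ 0.05531773, -0.00999915,  0.02762309]), 'finger_force': 0.0, 'width': 1.001386607145624} 0.022
```

View pics/scene0.png

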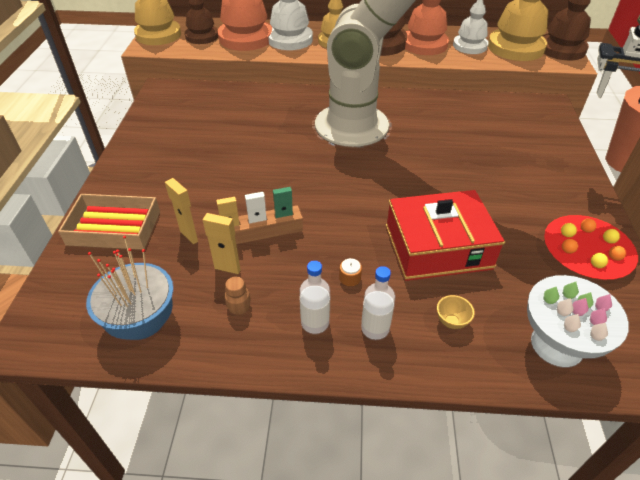

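View pics/top0.png

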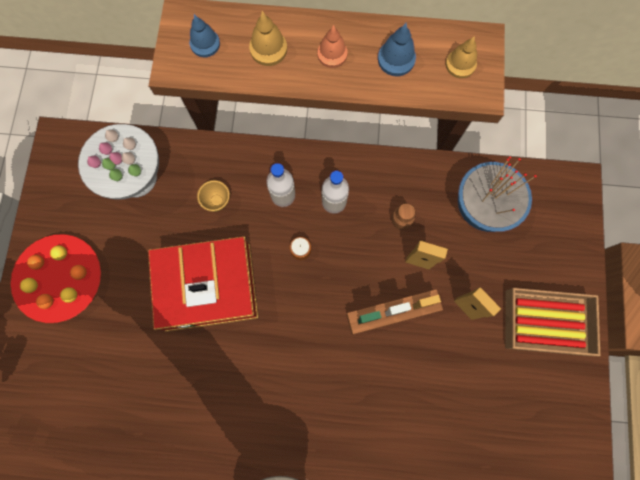

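The scene view shows three brass tablet-like things: two large ones standing on the table at about (182,211) and (222,243), and a small one in the stand at (229,210). The top view has the box with its cover at (200,293), and the stand tablets in a row: green (370,316), white (400,308) and brass (429,300). The one in the stand is the smallest and is in a pocket, so it is the one meant. I'll confirm that in an enlarged crop.

```bash
cat > h.py <<'E'
import numpy as np, cv2
from scipy.spatial.transform import Rotation as R
from workcell import manip, viewer
def cam(n): return viewer.read_camera(n)
def ray(c,uv):
    uv=np.atleast_2d(np.asarray(uv,float))
    d=np.c_[(uv[:,0]-c["cx"])/c["fx"],(uv[:,1]-c["cy"])/c["fy"],np.ones(len(uv))]
    return R.from_quat(c["orientation"]).apply(d)
def plane(c,uv,z):
    d=ray(c,uv); return c["eye"]+d*((z-c["eye"][2])/d[:,2])[:,None]
def proj(c,p):
    q=R.from_quat(c["orientation"]).inv().apply(np.atleast_2d(p)-c["eye"])
    return np.c_[c["fx"]*q[:,0]/q[:,2]+c["cx"],c["fy"]*q[:,1]/q[:,2]+c["cy"]]
def crop(c,x0,y0,w,h,s): return cv2.resize(c["color"][y0:y0+h,x0:x0+w],None,fx=s,fy=s,interpolation=cv2.INTER_CUBIC)
E
python3 - <<'E'
from h import *
t=cam("top");s=cam("scene")
a=np.hstack([crop(t,140,230,130,100,3),crop(t,340,280,130,100,3)])
b=np.hstack([crop(s,380,180,130,100,3),crop(s,190,170,130,100,3)])
cv2.imwrite("pics/c1.png",np.vstack([a,b]))
E
```

```text
(no output)
```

View pics/c1.png

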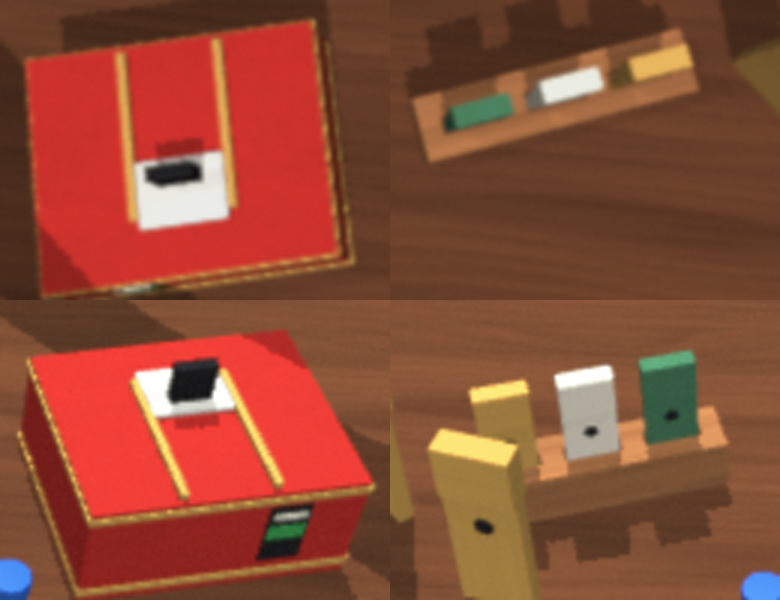

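The crop confirms it: the small brass tablet is the one in the stand, at top pixel about (430,301). The large brass block next to it in the scene view stands on the table in front. The cover and black grip are at the robot-side end of the rails, so opening is away from the robot (up in the top image). Now I'll measure.

```bash
python3 - <<'E'
from h import *
t=cam("top"); s=cam("scene")
def mask(c,lo,hi,box):
    m=cv2.inRange(cv2.cvtColor(c["color"],cv2.COLOR_BGR2HSV),lo,hi); o=np.zeros_like(m); x,y,w,h=box; o[y:y+h,x:x+w]=m[y:y+h,x:x+w]; return o
def big(m): return max(cv2.findContours(m,cv2.RETR_EXTERNAL,cv2.CHAIN_APPROX_NONE)[0],key=cv2.contourArea)[:,0].astype(np.float32)
def rect(c,cn,z):
    p=(plane(c,cn,z)[:,:2]*1000).astype(np.float32); r=cv2.minAreaRect(p); return np.round(r[0],1),np.round(r[1],1),round(r[2],2)
lid=big(mask(t,(0,150,100),(8,255,255),(140,230,130,98)))
print("lid",rect(t,lid,.1), rect(t,cv2.convexHull(lid)[:,0],.1))
quad=cv2.approxPolyDP(cv2.convexHull(lid),8,True)[:,0]; print(quad, plane(t,quad,.1).round(4))
quad=cv2.minAreaRect
cov=big(mask(t,(0,0,150),(179,60,255),(180,270,45,40))); print("cover",rect(t,cov,.1055))
bl=mask(t,(0,0,0),(179,255,60),(182,278,34,16)); print("grip",rect(t,big(bl),.1415))
bl=mask(s,(0,0,0),(179,255,60),(430,195,30,24)); b=big(bl); print("gripscene px",b.min(0),b.max(0))
st=dict(brass=((15,110,140),(30,255,255),(415,290,27,22)),white=((0,0,170),(179,60,255),(383,298,32,22)),green=((60,60,40),(95,255,255),(355,306,28,20)))
for k,v in st.items(): 
    b=big(mask(t,*v)); print(k,rect(t,b,.126),cv2.minAreaRect(b))
sb=dict(brass=((15,100,120),(30,255,255),(214,196,26,30)),white=((0,0,120),(179,60,255),(240,188,28,40)),green=((60,60,30),(95,255,255),(268,182,30,40)))
for k,v in sb.items():
    b=big(mask(s,*v)); q=cv2.approxPolyDP(cv2.convexHull(b),2,True)[:,0]; print(k,"scene",q.tolist(), plane(s,q,.126).round(3)[:,:2].tolist())
w=big(mask(t,(5,100,90),(14,200,255),(340,285,110,50))); print("stand",rect(t,w,.046))
E
```

```text
lid (array([532. , 232.5]), array([183.1, 223.3]), 13.41) (array([532. , 232.5]), array([183.1, 223.3]), 13.41)
[[241. 236.]
 [251. 313.]
 [153. 327.]
 [148. 250.]] [[0.6448 0.1504 0.1   ]
 [0.4706 0.1059 0.1   ]
 [0.4202 0.3198 0.1   ]
 [0.5925 0.36   0.1   ]]
cover (array([504.4, 225.1]), array([49.4, 66.3]), 13.33)
grip (array([512.2, 224.2]), array([11. , 35.2]), 5.17)
gripscene px [437. 200.] [451. 213.]
brass (array([ 531.5, -287.1]), array([20.1, 46. ]), 19.03) ((429.7647705078125, 300.5588073730469), (9.216353416442871, 20.615528106689453), 75.96376037597656)
white (array([ 509.6, -222.8]), array([17.4, 44.5]), 18.98) ((400.0882873535156, 307.8529357910156), (8.00367546081543, 20.130456924438477), 75.96376037597656)
green (array([ 483.6, -155.5]), array([14.1, 47. ]), 19.01) ((368.73529052734375, 316.94122314453125), (6.548461437225342, 21.3431339263916), 75.96376037597656)
brass scene [[234.0, 196.0], [239.0, 224.0], [214.0, 225.0], [216.0, 200.0]] [[0.519, -0.27], [0.613, -0.241], [0.62, -0.297], [0.536, -0.31]]
white scene [[263.0, 192.0], [265.0, 219.0], [249.0, 222.0], [245.0, 195.0]] [[0.5, -0.203], [0.593, -0.185], [0.605, -0.22], [0.514, -0.245]]
green scene [[289.0, 187.0], [291.0, 214.0], [276.0, 216.0], [273.0, 190.0]] [[0.477, -0.143], [0.572, -0.128], [0.581, -0.161], [0.491, -0.18]]
stand (array([ 513.5, -223.6]), array([114.7, 260.8]), 5.16)
```

```bash
python3 - <<'E'
from h import *
t=cam("top"); s=cam("scene")
def tri(a,b):
    A=[];B=[]
    for c,uv in((s,a),(t,b)):
        d=ray(c,uv)[0]; d/=np.linalg.norm(d); P=np.eye(3)-np.outer(d,d); A.append(P);B.append(P@c["eye"])
    x=np.linalg.lstsq(np.vstack(A),np.hstack(B),rcond=None)[0]; return x.round(3), (proj(s,x)-a).round(1),(proj(t,x)-b).round(1)
for n,a,b in(("decoyA top",(218,219),(433,247)),("decoyB top",(178,185),(487,302)),("bottleL cap",(314,266),(336,177)),("bottleR",(382,273),(277,170)),("candle",(350,265),(300,246)),("owl",(235,284),(406,210)),
 ("brasstop",(228,201),(430,300)),("griptop",(444,202),(198,287)),):
    print(n,*tri(a,b))
# predicted overlays for check
bx=np.array([.532,.2325]);y=np.radians(13.4);M=np.array([[np.cos(y),-np.sin(y)],[np.sin(y),np.cos(y)]])
st=np.array([.5125,-.2215]);y2=np.radians(19.7);M2=np.array([[np.cos(y2),-np.sin(y2)],[np.sin(y2),np.cos(y2)]])
ims=[]
for c,bb,sb in((t,(140,230),(340,280)),(s,(380,180),(190,170))):
    im=[crop(c,*bb,130,100,3),crop(c,*sb,130,100,3)]
    def dr(i,o,pts,col):
        p=((proj(c,pts)-o+.5)*3).round().astype(int); cv2.polylines(im[i],[p],True,col,1)
    q=np.array([[-1,-1],[1,-1],[1,1],[-1,1]])
    R3=lambda cen,M,hx,hy,off,z:np.c_[(q*[hx,hy]+off)@M.T+cen,np.full(4,z)]
    for z in(.1,.0): dr(0,bb,R3(bx,M,.09,.11,[0,0],z),(255,255,0))
    dr(0,bb,R3(bx,M,.025,.033,[-.0285,0],.1055),(255,0,0)); dr(0,bb,R3(bx,M,.006,.018,[-.0185,0],.1415),(0,255,0))
    dr(1,sb,R3(st,M2,.025,.11,[0,0],.046),(255,255,0))
    for k in(-.068,0,.068): dr(1,sb,R3(st,M2,.008,.022,[0,k],.126),(255,0,255))
    ims.append(np.hstack(im))
cv2.imwrite("pics/c2.png",np.vstack(ims))
E
```

```text
decoyA top [ 0.643 -0.279  0.168] [[-0.8 -0.1]] [[-0.8  0.1]]
decoyB top [ 0.534 -0.397  0.166] [[-1.4 -0.3]] [[-1.6  0.1]]
bottleL cap [ 0.778 -0.058  0.185] [[0.3 0. ]] [[0.3 0. ]]
bottleR [0.784 0.074 0.182] [[ 0.4 -0. ]] [[0.4 0. ]]
candle [0.646 0.014 0.043] [[ 0.2 -0. ]] [[0.2 0. ]]
owl [ 0.749 -0.231  0.079] [[-0.1 -0. ]] [[-0.1  0. ]]
brasstop [ 0.533 -0.285  0.122] [[-1.3 -0.2]] [[-1.4  0.1]]
griptop [0.514 0.225 0.134] [[-0.4  0. ]] [[-0.4 -0.1]]
```

View pics/c2.png

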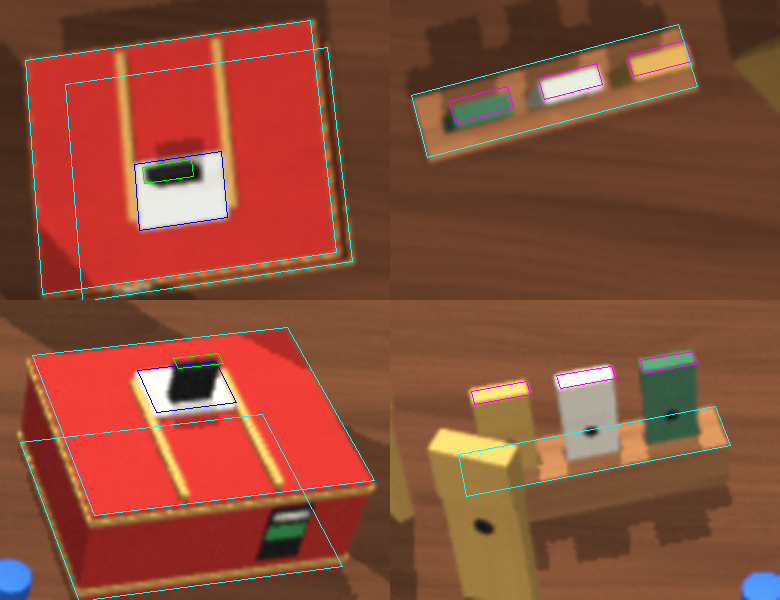

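The projected outlines match both views. The box lid centre is at (0.532, 0.2325) with yaw 13.4°, the cover is at 6.5 mm and its grip at about (0.514, 0.228). The brass tablet is at (0.535, −0.2855) with yaw 19.7°. Moving to the cover grip.

Call:
servo_tool([
  [9.3,[-3.2,-2.8,0],[0,0,0]],
  [9.3,[-3.2,-2.8,0],[0,0,0]],
  [9.3,[-3.2,-2.8,0],[0,0,0]],
  [9.3,[-3.2,-2.8,0],[0,0,0]],
  [9.3,[-3.2,-2.8,0],[0,0,0]],
  [9.3,[-3.2,-2.8,0],[0,0,0]],
  [9.3,[-3.2,-2.8,0],[0,0,0]],
  [7,[-3.2,-2.8,0],[0,0,0]],
  [6,[-3.2,-2.8,0],[0,0,0]],
  [5,[-3.2,-2.8,0],[0,0,0]],
  [5,[-3.2,-2.8,0],[0,0,0]],
  [5,[-3.2,-2.8,0],[0,0,0]],
  [5,[-3.2,-2.8,0],[0,0,0]],
  [5,[-3.2,-2.8,0],[0,0,0]],
])

```text
t: 1.8
tool_pos: [0.5114, 0.2243, 0.2409]
orientation: [0.111, 0.994, 0.0, 0.0]
force: [1.5, -0.3, 0.7]
width: 0.54
finger_force: 0.0
```

Call:
servo_tool([
  [5,[0,0,0],[0,0,0.14]],
  [5,[0,0,0],[0,0,0.14]],
  [5,[0,0,0],[0,0,0.14]],
  [5,[0,0,0],[0,0,0.14]],
  [5,[0,0,0],[0,0,0.14]],
  [5,[0,0,0],[0,0,0.14]],
  [5,[0,0,0],[0,0,0.14]],
  [5,[0,0,0],[0,0,0.13]],
  [5,[0,0,0],[0,0,0]],
])

```text
t: 2.7
tool_pos: [0.5105, 0.2261, 0.2407]
orientation: [0.619, 0.786, 0.0, 0.0]
force: [-0.4, 0.6, -0.7]
width: 0.537
finger_force: 0.0
```

```bash
cat >> h.py <<'E'
def delta(pos,yaw):
    "tool-frame shift (cm) and turn (rad) to TCP pos, pointing down, tool y at yaw deg"
    o=manip.get_obs(); T=R.from_quat(o["orientation"]); a=np.radians(yaw); yy=np.array([np.cos(a),np.sin(a),0]); z=np.array([0,0,-1.])
    G=R.from_matrix(np.c_[np.cross(yy,z),yy,z])
    print("t",round(o["t"],2),"tcp",o["tool_pos"].round(4),"F",o["force"].round(1),"w",round(o["width"]*93,1),"ff",round(o["finger_force"],1),"q",o["joints"].round(2))
    ty=T.as_matrix()[:,1]; print("tool-y yaw",np.degrees(np.arctan2(ty[1],ty[0])).round(2))
    print("shift cm",(T.inv().apply(np.array(pos)-o["tool_pos"])*100).round(2),"turn",(T.inv()*G).as_rotvec().round(3))
E
python3 -c "
from h import *
delta([.514,.2275,.1365],13.4)"
```

```text
t 2.7 tcp [0.5105 0.2261 0.2407] F [-0.4  0.6 -0.7] w 49.9 ff 0.0 q [-0.76  0.41  0.33  2.   -0.19  0.76 -0.07]
tool-y yaw 13.55
shift cm [ 0.06  0.37 10.42] turn [0.    0.    0.003]
```

Call:
servo_tool([
  [5,[0.05,0.37,2],[0,0,0]],
  [5,[0,0,2.6],[0,0,0]],
  [5,[0,0,2.6],[0,0,0]],
  [5,[0,0,2],[0,0,0]],
  [5,[0,0,1.2],[0,0,0]],
  [5,[0,0,0],[0,0,0]],
  [0,[0,0,0],[0,0,0]],
  [0,[0,0,0],[0,0,0]],
  [0,[0,0,0],[0,0,0]],
  [0,[0,0,0],[0,0,0]],
  [0,[0,0,0],[0,0,0]],
  [0,[0,0,0],[0,0,0]],
], grip_force=10)

```text
t: 3.9
tool_pos: [0.5143, 0.2274, 0.137]
orientation: [0.618, 0.786, 0.0, 0.0]
force: [0.1, 0.8, 4.4]
width: 0.131
finger_force: 10.0
```

```bash
python3 -c "
from h import *
delta([.514,.2275,.1365],13.4)"
```

```text
t 3.9 tcp [0.5143 0.2274 0.137 ] F [0.1 0.8 4.4] w 12.1 ff 10.0 q [-0.69  0.56  0.26  2.08 -0.27  0.53 -0.  ]
tool-y yaw 13.64
shift cm [ 0.02 -0.02  0.05] turn [ 0.001 -0.     0.004]
```

Call:
servo_tool([
  [0,[0,0.5,0],[0,0,0]],
  [0,[0,1,0],[0,0,0]],
  [0,[0,1,0],[0,0,0]],
  [0,[0,1,0],[0,0,0]],
  [0,[0,1,0],[0,0,0]],
  [0,[0,0.4,0],[0,0,0]],
  [0,[0,0.15,0],[0,0,0]],
  [0,[0,0.1,0],[0,0,0]],
  [0,[0,0,0],[0,0,0]],
])

```text
t: 4.8
tool_pos: [0.5644, 0.2392, 0.137]
orientation: [0.618, 0.786, 0.0, 0.0]
force: [-0.1, -0.7, 5.1]
width: 0.126
finger_force: 10.0
```

```bash
python3 -c "
from h import *
delta([.5143+.0535*.973,.2274+.0535*.232,.1365],13.4)"
```

```text
t 4.8 tcp [0.5644 0.2392 0.137 ] F [-0.1 -0.7  5.1] w 11.7 ff 10.0 q [-0.67  0.61  0.26  1.96 -0.26  0.6   0.01]
tool-y yaw 13.62
shift cm [0.02 0.21 0.05] turn [ 0.001 -0.     0.004]
```

Call:
servo_tool([
  [0,[0,0.15,0],[0,0,0]],
  [0,[0,0.15,0],[0,0,0]],
  [0,[0,0.1,0],[0,0,0]],
  [0,[0,0.1,0],[0,0,0]],
  [0,[0,0,0],[0,0,0]],
])

```text
t: 5.3
tool_pos: [0.5666, 0.2397, 0.137]
orientation: [0.618, 0.786, -0.002, -0.002]
force: [-8.0, -2.9, 12.6]
width: 0.126
finger_force: 10.0
```

```bash
python3 -c "
from h import *
delta([.5143+.0535*.973,.2274+.0535*.232,.1365],13.4)"
```

```text
t 5.3 tcp [0.5666 0.2397 0.137 ] F [-8.  -2.9 12.6] w 11.8 ff 10.0 q [-0.67  0.61  0.26  1.95 -0.26  0.61  0.01]
tool-y yaw 13.63
shift cm [ 0.01 -0.02  0.05] turn [-0.005 -0.     0.004]
```

The cover has stalled against its stop after 53.5 mm of travel, as predicted. I'll ease off, release and lift.

Call:
servo_tool([
  [0,[0,-0.25,0],[0,0,0]],
  [5,[0,0,0],[0,0,0]],
  [5,[0,0,0],[0,0,0]],
  [5,[0,0,0],[0,0,0]],
  [5,[0,0,0],[0,0,0]],
  [5,[0,0,-2],[0,0,0]],
  [5,[0,0,-4],[0,0,0]],
  [5,[0,0,-4],[0,0,0]],
  [5,[0,0,-2],[0,0,0]],
  [5,[0,0,0],[0,0,0]],
])

```text
t: 6.3
tool_pos: [0.5679, 0.2404, 0.2597]
orientation: [0.618, 0.786, 0.002, 0.001]
force: [1.6, -1.2, -0.2]
width: 0.538
finger_force: 0.0
```

```bash
python3 -c "
from h import *
delta([.535,-.2855,.1175],19.7)
t=cam('top');s=cam('scene')
cv2.imwrite('pics/c3.png',np.hstack([crop(t,140,230,130,100,3),crop(s,380,180,130,100,3)]))"
```

```text
t 6.3 tcp [0.5679 0.2404 0.2597] F [ 1.6 -1.2 -0.2] w 50.0 ff 0.0 q [-0.72  0.46  0.34  1.86 -0.2   0.85 -0.05]
tool-y yaw 13.64
shift cm [-50.35 -15.67  14.07] turn [ 0.005 -0.001 -0.106]
```

View pics/c3.png

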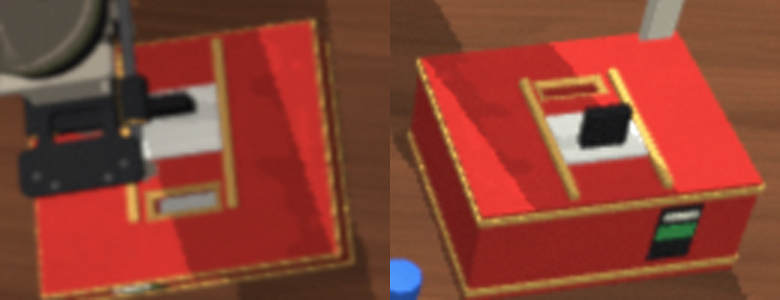

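The cover is fully open and the slot with its brass mouth is bared, at about (201,298) in the top image and (440,209) in the scene. Going to the stand.

Call:
servo_tool([
  [5,[-4.2,-1.3,0],[0,0,-0.106]],
  [5,[-4.28,-0.86,0],[0,0,0]],
  [5,[-4.28,-0.86,0],[0,0,0]],
  [5,[-4.28,-0.86,0],[0,0,0]],
  [5,[-4.28,-0.86,0],[0,0,0]],
  [5,[-4.28,-0.86,0],[0,0,0]],
  [5,[-4.28,-0.86,0],[0,0,0]],
  [5,[-4.28,-0.86,0],[0,0,0]],
  [5,[-4.28,-0.86,0],[0,0,0]],
  [5,[-4.28,-0.86,0],[0,0,0]],
  [5,[-4.28,-0.86,0],[0,0,0]],
  [5,[-4.28,-0.86,0],[0,0,0]],
  [5,[0,0,0],[0,0,0]],
])

```text
t: 7.7
tool_pos: [0.6316, -0.2865, 0.2545]
orientation: [0.579, 0.815, -0.002, -0.0]
force: [-0.1, 0.5, 0.5]
width: 0.539
finger_force: 0.0
```

```bash
python3 - <<'E'
from h import *
delta([.535,-.2855,.1175],19.7)
for n,b in(("top",(183,289,34,17)),("scene",(427,204,27,12))):
    c=cam(n); hsv=cv2.cvtColor(c["color"],cv2.COLOR_BGR2HSV); x,y,w,h=b
    m=cv2.inRange(hsv,(11,100,60),(30,255,255))[y:y+h,x:x+w]
    p=np.argwhere(m)[:,::-1]+[x,y]; m2=cv2.findContours(m,cv2.RETR_EXTERNAL,cv2.CHAIN_APPROX_NONE)[0]
    k=max(m2,key=cv2.contourArea)[:,0]+[x,y]
    print(n,k.min(0),k.max(0),cv2.minAreaRect((plane(c,k,.101)[:,:2]*1000).astype(np.float32)))
E
```

```text
t 7.7 tcp [ 0.6316 -0.2865  0.2545] F [-0.1  0.5  0.5] w 50.1 ff 0.0 q [ 0.14  0.56  0.32  1.68 -0.21  0.94  0.88]
tool-y yaw 19.26
shift cm [ 3.31 -9.04 13.73] turn [-0.004  0.002 -0.008]
top [189 291] [213 302] ((496.8914794921875, 223.074462890625), (20.59060287475586, 54.79109573364258), 13.338127136230469)
scene [427 205] [452 215] ((503.05706787109375, 217.66342163085938), (26.428489685058594, 66.94868469238281), 20.86476707458496)
```

Call:
servo_tool([
  [5,[1.1,-3,0],[-0.004,0.002,-0.008]],
  [5,[1.1,-3,0],[0,0,0]],
  [5,[1.1,-3,0],[0,0,0]],
  [5,[0,0,3],[0,0,0]],
  [5,[0,0,3],[0,0,0]],
  [5,[0,0,0],[0,0,0]],
  [5,[0,0,0],[0,0,0]],
])

```text
t: 8.5
tool_pos: [0.5378, -0.2773, 0.1961]
orientation: [0.572, 0.82, 0.002, -0.001]
force: [-0.5, -0.6, 0.7]
width: 0.535
finger_force: 0.0
```

```bash
python3 -c "
from h import *
delta([.535,-.2855,.1175],19.7)
t=cam('top');s=cam('scene')
cv2.imwrite('pics/c4.png',np.hstack([crop(t,340,270,130,100,3),crop(s,160,120,130,100,3)]))"
```

```text
t 8.5 tcp [ 0.5378 -0.2773  0.1961] F [-0.5 -0.6  0.7] w 49.7 ff 0.0 q [ 0.19  0.52  0.29  1.94 -0.23  0.71  0.97]
tool-y yaw 20.26
shift cm [-0.7  -0.57  7.86] turn [ 0.003 -0.004  0.01 ]
```

View pics/c4.png

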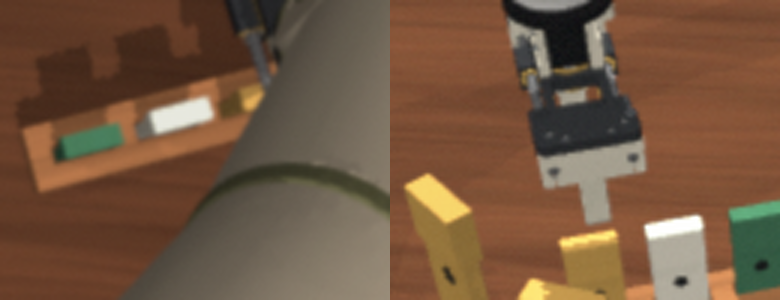

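The gripper hangs just above the small brass tablet (scene about (357..,205)), still 9 mm off toward the white one. I'll correct that and descend.

Call:
servo_tool([
  [5,[-0.7,-0.57,0],[0.003,-0.004,0.01]],
  [5,[0,0,0],[0,0,0]],
  [5,[0,0,0],[0,0,0]],
])

```text
t: 8.9
tool_pos: [0.5349, -0.2878, 0.197]
orientation: [0.577, 0.817, -0.0, 0.002]
force: [0.1, 0.5, 0.2]
width: 0.54
finger_force: 0.0
```

```bash
python3 -c "
from h import *
delta([.535,-.2855,.1175],19.7)"
```

```text
t 8.9 tcp [ 0.5349 -0.2878  0.197 ] F [0.1 0.5 0.2] w 50.2 ff 0.0 q [ 0.2   0.52  0.3   1.93 -0.22  0.71  0.97]
tool-y yaw 19.55
shift cm [0.23 0.08 7.95] turn [ 0.002  0.003 -0.003]
```

Call:
servo_tool([
  [5,[0.12,0.04,1],[0,0,0]],
  [5,[0,0,2],[0,0,0]],
  [5,[0,0,2],[0,0,0]],
  [5,[0,0,2],[0,0,0]],
  [5,[0,0,0.9],[0,0,0]],
  [5,[0,0,0],[0,0,0]],
  [5,[0,0,0],[0,0,0]],
])

```text
t: 9.6
tool_pos: [0.5351, -0.2862, 0.1176]
orientation: [0.577, 0.817, -0.0, 0.001]
force: [1.2, 0.6, -0.3]
width: 0.534
finger_force: 0.0
```

```bash
python3 -c "
from h import *
delta([.535,-.2855,.1175],19.7)
delta([.535,-.2855,.1175],19.7)"
```

```text
t 9.6 tcp [ 0.5351 -0.2862  0.1176] F [ 1.2  0.6 -0.3] w 49.7 ff 0.0 q [ 0.24  0.63  0.24  1.99 -0.27  0.55  1.01]
tool-y yaw 19.59
shift cm [0.07 0.02 0.01] turn [ 0.001  0.002 -0.002]
t 9.6 tcp [ 0.5351 -0.2862  0.1176] F [ 1.2  0.6 -0.3] w 49.7 ff 0.0 q [ 0.24  0.63  0.24  1.99 -0.27  0.55  1.01]
tool-y yaw 19.59
shift cm [0.07 0.02 0.01] turn [ 0.001  0.002 -0.002]
```

Well placed. Close with 30 N and lift slowly out of the pocket.

Call:
servo_tool([
  [0,[0,0,0],[0,0,0]],
  [0,[0,0,0],[0,0,0]],
  [0,[0,0,0],[0,0,0]],
  [0,[0,0,0],[0,0,0]],
  [0,[0,0,0],[0,0,0]],
  [0,[0,0,0],[0,0,0]],
  [0,[0,0,-0.5],[0,0,0]],
  [0,[0,0,-1],[0,0,0]],
  [0,[0,0,-1],[0,0,0]],
  [0,[0,0,-1],[0,0,0]],
  [0,[0,0,-2],[0,0,0]],
  [0,[0,0,-3],[0,0,0]],
  [0,[0,0,-4],[0,0,0]],
  [0,[0,0,-4],[0,0,0]],
  [0,[0,0,-3],[0,0,0]],
  [0,[0,0,0],[0,0,0]],
  [0,[0,0,0],[0,0,0]],
], grip_force=35)

```text
t: 11.3
tool_pos: [0.5346, -0.2856, 0.3133]
orientation: [0.576, 0.817, 0.0, 0.002]
force: [-0.7, 0.3, -2.6]
width: 0.171
finger_force: 35.0
```

```bash
python3 -c "
from h import *
delta([.4977,.2236,.30],13.4)
t=cam('top');s=cam('scene')
cv2.imwrite('pics/c5.png',np.hstack([crop(t,340,230,130,120,3),crop(s,160,110,130,120,3)]))"
```

```text
t 11.3 tcp [ 0.5346 -0.2856  0.3133] F [-0.7  0.3 -2.6] w 15.9 ff 35.0 q [ 0.15  0.39  0.35  1.82 -0.16  0.96  0.91]
tool-y yaw 19.61
shift cm [49.21 13.61  1.23] turn [0.003 0.003 0.108]
```

View pics/c5.png

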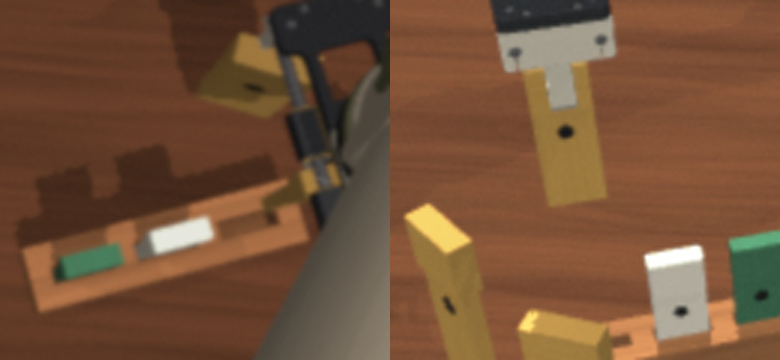

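The brass tablet hangs upright in the grip (scene foot at about (222,177)), and the green and white tablets are untouched. Carrying it over the slot.

Call:
servo_tool([
  [0,[2,0.55,0],[0,0,0]],
  [0,[3.8,1.05,0],[0,0,0]],
  [0,[3.8,1.05,0],[0,0,0]],
  [0,[3.8,1.05,0],[0,0,0]],
  [0,[3.8,1.05,0],[0,0,0]],
  [0,[3.8,1.05,0],[0,0,0]],
  [0,[3.8,1.05,0],[0,0,0]],
  [0,[3.8,1.05,0],[0,0,0]],
  [0,[3.8,1.05,0],[0,0,0]],
  [0,[3.8,1.05,0],[0,0,0]],
  [0,[3.8,1.05,0],[0,0,0]],
  [0,[3.8,1.05,0],[0,0,0]],
  [0,[3.8,1.05,0],[0,0,0]],
  [0,[1.6,0.46,0],[0,0,0.054]],
  [0,[0,0,0],[0,0,0.054]],
  [0,[0,0,0],[0,0,0]],
  [0,[0,0,0],[0,0,0]],
])

```text
t: 13.1
tool_pos: [0.4975, 0.2228, 0.3106]
orientation: [0.619, 0.785, -0.001, 0.001]
force: [0.3, -0.0, -2.3]
width: 0.169
finger_force: 35.0
```

```bash
python3 -c "
from h import *
delta([.4977,.2236,.22],13.4)"
```

```text
t 13.1 tcp [0.4975 0.2228 0.3106] F [ 0.3 -0.  -2.3] w 15.8 ff 35.0 q [-0.71  0.31  0.24  1.94 -0.09  0.9  -0.19]
tool-y yaw 13.47
shift cm [0.1  0.04 9.06] turn [-0.001  0.003  0.001]
```

Call:
servo_tool([
  [0,[0.05,0.02,2],[0,0.002,0]],
  [0,[0,0,2.5],[0,0,0]],
  [0,[0,0,2.5],[0,0,0]],
  [0,[0,0,1.2],[0,0,0]],
  [0,[0,0,0],[0,0,0]],
  [0,[0,0,0],[0,0,0]],
])

```text
t: 13.7
tool_pos: [0.4985, 0.2236, 0.2301]
orientation: [0.62, 0.785, 0.001, 0.0]
force: [1.4, -0.4, -1.2]
width: 0.172
finger_force: 35.0
```

```bash
python3 - <<'E'
from h import *
delta([.4977,.2236,.2195],13.4)
s=cam('scene');t=cam('top');o=manip.get_obs()
T=R.from_quat(o["orientation"])
im=crop(s,390,120,110,110,5)
# predicted foot outline: tool y = thickness, x = width
q=np.array([[-.022,-.005],[.022,-.005],[.022,.005],[-.022,.005]])
f=T.apply(np.c_[q,np.full(4,.1115)])+o["tool_pos"]
cv2.polylines(im,[((proj(s,f)-[390,120]+.5)*5).round().astype(int)],True,(0,255,0),1)
y=np.radians(13.4);M=np.array([[np.cos(y),-np.sin(y)],[np.sin(y),np.cos(y)]])
p=np.c_[(np.array([[-.01,-.027],[.01,-.027],[.01,.027],[-.01,.027]])@M.T)+[.4977,.2236],np.full(4,.101)]
cv2.polylines(im,[((proj(s,p)-[390,120]+.5)*5).round().astype(int)],True,(255,255,0),1)
print(proj(s,f).round(1).tolist())
cv2.imwrite('pics/c6.png',im)
E
```

```text
t 13.7 tcp [0.4985 0.2236 0.2301] F [ 1.4 -0.4 -1.2] w 16.0 ff 35.0 q [-0.68  0.4   0.21  2.03 -0.13  0.72 -0.16]
tool-y yaw 13.39
shift cm [ 0.02 -0.08  1.06] turn [ 0.002 -0.    -0.   ]
[[431.9, 202.0], [449.6, 200.0], [451.0, 202.7], [433.2, 204.8]]
```

View pics/c6.png

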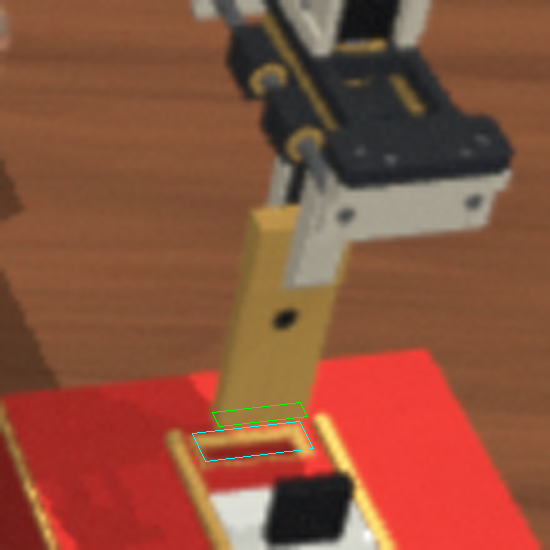

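The blade hangs above the funnel mouth and the predicted foot (260,415 in the crop) lines up with the slot (253,442) to about 1 mm. I'll lower it gently and watch the force.

Call:
servo_tool([
  [0,[0.02,-0.06,0.7],[0,0,0]],
  [0,[0,0,0.5],[0,0,0]],
  [0,[0,0,0.4],[0,0,0]],
  [0,[0,0,0.3],[0,0,0]],
  [0,[0,0,0.2],[0,0,0]],
  [0,[0,0,0.2],[0,0,0]],
  [0,[0,0,0],[0,0,0]],
  [0,[0,0,0],[0,0,0]],
])

```text
t: 14.6
tool_pos: [0.4975, 0.2239, 0.2066]
orientation: [0.62, 0.785, 0.001, 0.0]
force: [-0.5, 0.3, -2.4]
width: 0.168
finger_force: 35.0
```

```bash
python3 -c "
from h import *
delta([.4977,.2236,.1515],13.4)"
```

```text
t 14.6 tcp [0.4975 0.2239 0.2066] F [-0.5  0.3 -2.4] w 15.6 ff 35.0 q [-0.67  0.43  0.2   2.06 -0.14  0.66 -0.15]
tool-y yaw 13.41
shift cm [-0.04  0.01  5.51] turn [ 0.001 -0.     0.   ]
```

Foot is already 6 mm below the lid with no contact force. Continue.

Call:
servo_tool([
  [0,[0,0,0.3],[0,0,0]],
  [0,[0,0,0.3],[0,0,0]],
  [0,[0,0,0.4],[0,0,0]],
  [0,[0,0,0.4],[0,0,0]],
  [0,[0,0,0.4],[0,0,0]],
  [0,[0,0,0],[0,0,0]],
])

```text
t: 15.2
tool_pos: [0.4973, 0.2238, 0.1879]
orientation: [0.62, 0.785, 0.0, 0.0]
force: [-0.3, 0.0, -1.6]
width: 0.173
finger_force: 35.0
```

```bash
python3 -c "
from h import *
delta([.4977,.2236,.1515],13.4)"
```

```text
t 15.2 tcp [0.4973 0.2238 0.1879] F [-0.3  0.  -1.6] w 16.0 ff 35.0 q [-0.66  0.46  0.19  2.07 -0.15  0.62 -0.14]
tool-y yaw 13.41
shift cm [-0.03  0.03  3.64] turn [0.001 0.    0.   ]
```

In the straight part with no contact. On to the catch and press it down.

Call:
servo_tool([
  [0,[0,0,0.5],[0,0,0]],
  [0,[0,0,0.5],[0,0,0]],
  [0,[0,0,0.5],[0,0,0]],
  [0,[0,0,0.4],[0,0,0]],
  [0,[0,0,0.4],[0,0,0]],
  [0,[0,0,0.4],[0,0,0]],
  [0,[0,0,0.4],[0,0,0]],
  [0,[0,0,0.4],[0,0,0]],
  [0,[0,0,0.15],[0,0,0]],
  [0,[0,0,0],[0,0,0]],
  [0,[0,0,0],[0,0,0]],
])

```text
t: 16.3
tool_pos: [0.4975, 0.2239, 0.1522]
orientation: [0.62, 0.785, 0.001, 0.0]
force: [-1.7, 0.7, 3.5]
width: 0.173
finger_force: 35.0
```

```bash
python3 -c "
from h import *
delta([.4977,.2236,.1505],13.4)
s=cam('scene')
cv2.imwrite('pics/c7.png',crop(s,380,150,130,130,5)[:600])"
```

```text
t 16.3 tcp [0.4975 0.2239 0.1522] F [-1.7  0.7  3.5] w 16.1 ff 35.0 q [-0.65  0.51  0.17  2.1  -0.16  0.54 -0.12]
tool-y yaw 13.41
shift cm [-0.04  0.01  0.17] turn [ 0.001 -0.     0.   ]
```

View pics/c7.png

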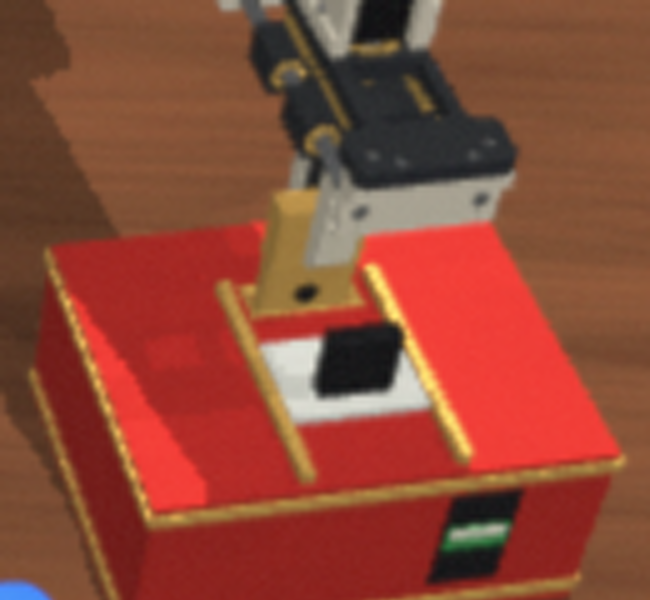

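The tablet is through the slot, and the white tab sits inside the green band (about (476,257) in the scene image). The spring pushes up with about 5 N. I'll go 1.5 mm deeper for margin, settle and check once more.

Call:
servo_tool([
  [0,[0,0,0.15],[0,0,0]],
  [0,[0,0,0],[0,0,0]],
  [0,[0,0,0],[0,0,0]],
  [0,[0,0,0],[0,0,0]],
  [0,[0,0,0],[0,0,0]],
])

```text
t: 16.85
tool_pos: [0.4975, 0.224, 0.1506]
orientation: [0.62, 0.785, 0.001, 0.0]
force: [-1.1, -0.3, 3.9]
width: 0.173
finger_force: 35.0
```

```bash
python3 -c "
from h import *
delta([.4977,.2236,.1505],13.4)
s=cam('scene'); c=s['color'][240:275,460:490]
h=cv2.cvtColor(c,cv2.COLOR_BGR2HSV)
for n,m in(('white',cv2.inRange(h,(0,0,150),(179,70,255))),('green',cv2.inRange(h,(50,80,60),(90,255,255)))):
    p=np.argwhere(m)+[240,460]; print(n,p.min(0),p.max(0),len(p))
print(manip.job_done())"
```

```text
t 16.85 tcp [0.4975 0.224  0.1506] F [-1.1 -0.3  3.9] w 16.1 ff 35.0 q [-0.65  0.52  0.17  2.1  -0.16  0.53 -0.12]
tool-y yaw 13.41
shift cm [-0.04  0.01  0.01] turn [ 0.001 -0.     0.   ]
white [255 471] [257 480] 16
green [254 468] [259 481] 30
the job is handed in; nothing more can be done
None
```

I handed the job in at about 17 s: the cover is fully open, and the brass tablet is gripped in the slot, holding the catch down with the front white tab in the green band (back face not checked).

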